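# Run the larger roller up the loading ramp to its stop

## Task

Two steel rollers wait at the low end of a two-lane loading ramp. With a fingertip or the outside of the fingers, slowly push the larger roller up its lane, over the small crest at the top and against the stop block, where it stays by itself. Do not pick it up, do not let it run free or roll back on the slope, and leave the smaller roller and the other things alone.

Things in the scene. Friction and masses are not known exactly. Their poses are not given: they have to be found in the camera images.
- ramp: Plain grey metal two-lane ramp fixed to the bench, 280 x 132 mm. Origin: centre of its underside, on the bench; x points up the ramp to the stop, y across, z up. Lanes 57 mm wide, centres at y = +31 and -31 mm, between 5 mm rails 8 mm higher than the lane. Lane surface: level at z = 12 mm from x = -140 mm (open end, no lip) to -40 mm; then rises evenly (7 degrees) to the crest.
- crest (a point): Top of the slope, midway between the lanes: ramp x = +87 mm, lane surface at z = 28 mm. From here a short seat falls 5 degrees to the stop. A roller past the crest stays in the seat against the stop; on the slope it rolls back unless held.
- stop_face (a point): Foot of the stop's face, midway between the lanes: ramp x = +125 mm. The stop is a block across both lanes, 15 mm thick, its top 60 mm above the bench.
- large_roller: The larger steel roller: solid cylinder, 44 mm in diameter, 54 mm long, about 0.3 kg, lying across one of the two lanes on the level low end. Origin at its centre, y along its axis (x and z turn as it rolls). Fully home against the stop its centre is at ramp x = +103 mm and 48 mm above the bench.
- small_roller: The smaller steel roller: 30 mm in diameter, 54 mm long, lying in the other lane; stays where it is. Origin at its centre, y along its axis.
- gland_brown: Brown cable gland standing on the bench beside the ramp, 23x26x46 mm, not to be moved. Origin: centre of its underside.
- feeler_block: Grey steel block beside the ramp, 25x50x20 mm, not to be moved. Origin: centre of its underside.
- tape_roll: Roll of black tape lying flat beyond the ramp's high end, 66 mm across, 19 mm high, not to be moved. Origin: centre of its underside.
Not all that is in view belongs to the job. Leave any purple look-alike of the large_roller alone.

How it is judged:
By the outcome, as a careful person would: the job done as asked, in the order asked, and still so for the second after the job is handed in, with the robot touching nothing.
It also fails if it takes over 45 s, if anything falls off the work surface, if the arm or the gripper's body presses on something with over 40 N, if the wrist force passes 120 N, or if a joint passes its speed limit or range.

## Robot

A 7-joint arm with a two-finger parallel gripper is mounted at the origin on a cart in front of the work surface, level with it; the furniture and walls round the work are solid. World frame = base frame: x ahead of the robot, y to its left, z up, the work surface at z = 0. Lengths are in m, angles in rad, forces in N, time in s.
With the tool pointing down it reaches from about 0.425 to 0.875 m from the base axis. Payload 8.4 kg.
Tool frame: the origin (TCP) lies midway between the tips of the shut fingers; the grasp point (between the pads) lies 19 mm behind it (robot.pinch_z is the distance from the TCP to the grasp point, in m); z points along the fingers, y is the line along which they close (so a half turn about z gives the same grasp; the last joint's range is limited). The gripper opens to 85 mm and grips with 20 to 120 N. Pads are 22 mm wide; open, the fingers measure 114 mm over their backs; the gripper's body (76 mm by 85 mm) begins 54 mm behind the grasp point. The pads swing forward as they close: fully open they stand 13 mm farther back than shut.
Start: joints at [1.03, 0.333, 0.04, 1.465, -0.013, 1.343, -0.059], TCP at [0.278, -0.588, 0.231] pointing down, gripper open.
Joint ranges: [-2.58, 2.58], [-0.38, 2.09], [-1.3, 1.39], [0.25, 2.4], [-1.5, 4.64], [0.08, 2.09], [-2.65, 2.65]. Speed limits (rad/s): [2.22, 2.22, 2.79, 2.79, 3.14, 3.14, 3.14].

## Interface

Orientations are given as a rotation vector (axis times angle).
In Python, from station import robot, grab_frame, get_calibration, sign_off gives the robot as it stands. The module is installed in compiled form; this text tells all that it offers.
- The arm moves only by the tool carry_out, never from a script. Its argument "plan" is a list of rows, each a list of 7 numbers: the opening, from 0 (shut) to 1 (fully open), then the shift along the tool's x, y, z in mm, then the turn, a rotation vector about the tool's x, y, z in rad. A call has 1 to 12 rows; each row is the pose to reach, as a shift and turn from the pose commanded when the call began, along the tool's axes at that moment; what a row does not reach only later rows make up. A row lasts 1/12 s, in which the tool goes at most 41.7 mm and 7.16 degrees, less where a joint would pass 70% of its speed; a pose out of reach is approached as far as the arm can. A call with a gripper value outside its range is refused whole. The fingers move at their own pace and stop on an object; "force" is the grip in N (left out, the last holds). Time passes only in rows, so rows that repeat a pose let the fingers close. It gives the time, the measured TCP pose, the force, the opening and the grip force at its end, in the units of the state.
- robot.get_state(): the state, without advancing time (a new reading comes with each control period).
- grab_frame(name): name is "scene" or "side" or "wrist"; returns the picture (384x512x3 uint8, blue, green, red); there is no depth.
- get_calibration(name): a dict with "mtx" (3x3 intrinsics, pixels), "xyz" and "rotation" of the camera in the world. Camera axes: x right, y up, looking along -z (the intrinsics and any distortion apply to the point x, -y, -z); pixel columns grow to the right and rows downward; lengths in m; the calibration is good to about 2 mm. A picture is of the moment at which its call begins: read the wrist's pose just before it. get_calibration takes no time and is no camera call; for the wrist camera it gives the pose at the moment of the call.
- sign_off(): hands the job in; it is judged then, once.
The state is a dict: "time_s": time; "joints": joint angles; "joint_vel": joint speeds; "joint_efforts": joint torques, N m; "tool_pos": TCP position; "eef_rot": TCP orientation; "force": force on the tool from outside, world axes, zero at the start; "ft_torque": the same for the moment, N m; "grip_width": finger opening in m; "grip_force": force on a finger pad.
Only numpy, scipy, OpenCV 4.12 (cv2) and the standard library are available. Lean on these libraries where they do the work, as an engineer would, in place of code of your own. Each camera call takes 0.05 s, during which the arm holds its last target. There are 200 camera calls.

## Working session

There is one attempt and no reset: what is moved stays moved. The work goes in short steps, Python scripts to look and compute and a tool call to move; the robot and the scene stay as the last step left them, time stands still between calls to the robot, and variables do not carry over. Pictures are saved under pics/ and viewed, at most 10 in all, crops included, and the job is handed in when it is done.

Besides the shell and the picture viewer there is one more tool, called after "Call:" by a JSON object that holds its "op" and its "data", one argument or row to a line. carry_out: Moves the arm, as the interface text tells. Its arguments: {"type":"object","properties":{"plan":{"type":"array"},"force":{"type":"number"}},"required":["plan"]}

```bash
mkdir -p pics
python3 - <<'E'
from station import *
import cv2,numpy as np
for n in("scene","side"):
    f=grab_frame(n); cv2.imwrite(f"pics/{n}0.png",f); c=get_calibration(n); print(n,c)
s=robot.get_state();print(s)
E
```

```text
scene {'mtx': array([[428.62014058,   0.        , 256.01226623],
       [  0.        , 428.62014058, 193.17796488],
       [  0.        ,   0.        ,   1.        ]]), 'xyz': array([0.16430985, 0.82504479, 0.55237844]), 'rotation': array([ 0.31955674, -1.41992357, -2.38215844])}
side {'mtx': array([[470.10116124,   0.        , 250.92442878],
       [  0.        , 470.10116124, 191.476758  ],
       [  0.        ,   0.        ,   1.        ]]), 'xyz': array([ 0.01530249, -0.81380084,  0.55482336]), 'rotation': array([ 1.0862203 , -0.29878154, -0.52097976])}
{'time_s': 0.1, 'joints': array([ 1.02980671,  0.33385629,  0.03988712,  1.4661757 , -0.0134099 ,
        1.34333889, -0.05855253]), 'joint_vel': array([ 0.00018177, -0.00160343, -0.00021317, -0.00324849,  0.00100816,
        0.00088429,  0.00090437]), 'joint_efforts': array([ 3.67783636e-03, -6.60012817e+01,  1.37021564e+00, -4.06475186e+01,
        1.71370298e-02,  8.91565578e-03,  1.29408154e-04]), 'tool_pos': array([ 0.27770357, -0.58722213,  0.23050353]), 'eef_rot': array([-3.06387008e+00, -6.87885997e-01,  6.66168854e-04]), 'force': array([-0.14285979, -0.03524056,  0.15133608]), 'ft_torque': array([-0.01426537,  0.07067537, -0.0347034 ]), 'grip_force': 0.0, 'grip_width': 0.08538037248081065}
```

View pics/scene0.png

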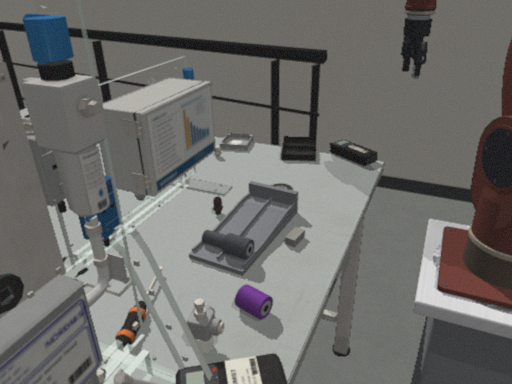

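View pics/side0.png

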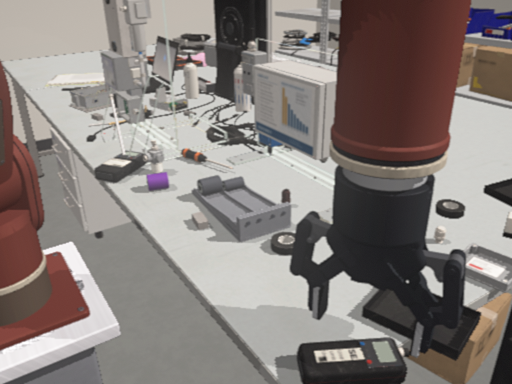

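The scene view shows the ramp with its low end at about (225,250) px, both rollers lying there and the stop at about (272,195). The side view shows the stop at about (265,215). Next I zoom in.

Run:
```python
import cv2,numpy as np
a=cv2.imread("pics/scene0.png")[165:285,180:320]; b=cv2.imread("pics/side0.png")[165:265,180:310]
a=cv2.resize(a,None,fx=5,fy=5,interpolation=cv2.INTER_CUBIC); b=cv2.resize(b,None,fx=6,fy=6,interpolation=cv2.INTER_CUBIC)
cv2.imwrite("pics/c1.png",a);cv2.imwrite("pics/c2.png",b)
```

```text
(no output)
```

View pics/c1.png

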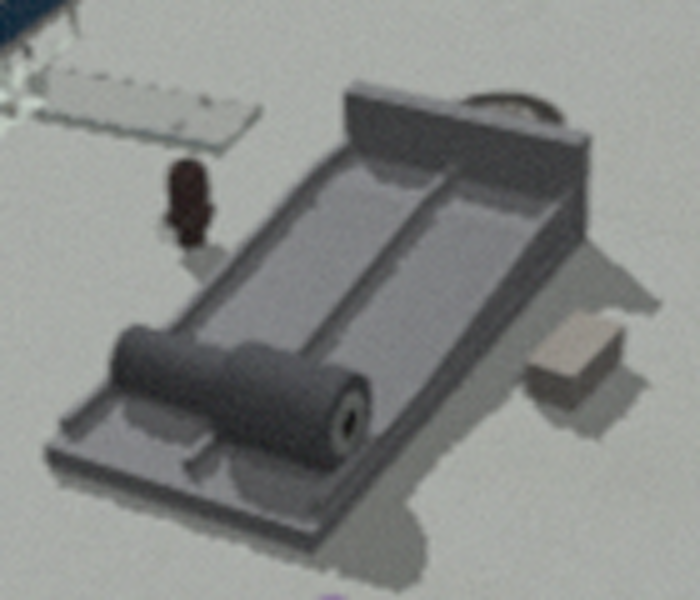

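View pics/c2.png

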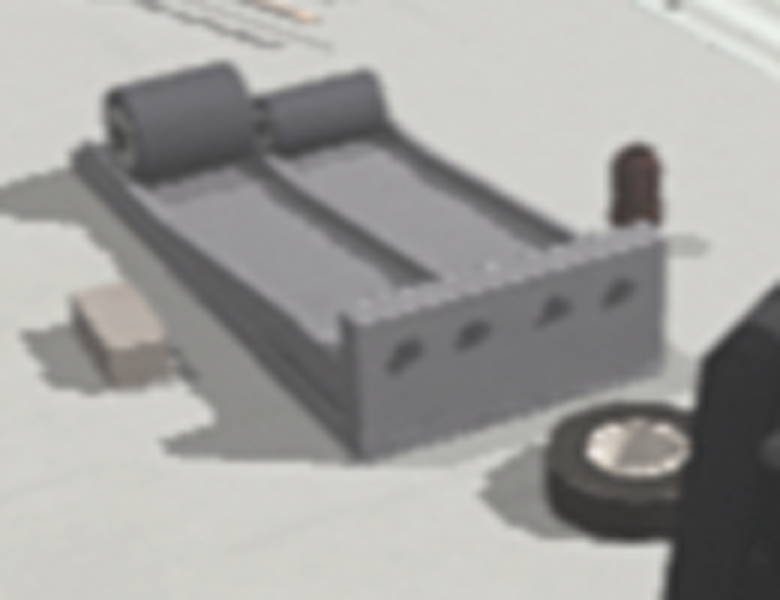

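The crops show the large roller in the robot-near lane (end-face centre c1 (350,420), c2 (120,130)) and the small one in the far lane. The ramp's base corners are at c1 (50,463), (312,550), (585,240) and c2 (360,458), (662,372).

```bash
cat > h.py <<'E'
import numpy as np
from station import *
from scipy.spatial.transform import Rotation as R
def ray(c,uv):
    K=c["mtx"]; d=np.array([(uv[0]-K[0,2])/K[0,0],-(uv[1]-K[1,2])/K[1,1],-1.])
    return np.array(c["xyz"]),R.from_rotvec(c["rotation"]).apply(d)
def onz(c,uv,z):
    o,d=ray(c,uv); return o+d*(z-o[2])/d[2]
def proj(c,p):
    q=R.from_rotvec(c["rotation"]).inv().apply(np.asarray(p)-c["xyz"]);K=c["mtx"]
    return np.array([K[0,2]+K[0,0]*q[0]/-q[2],K[1,2]+K[1,1]*q[1]/q[2]])
E
python3 - <<'E'
from h import *
A=get_calibration("scene");B=get_calibration("side")
a=lambda u,v:(180+u/5-.4,165+v/5-.4)
b=lambda u,v:(180+u/6-.4,165+v/6-.4)
# (cam,px,ramp x,y,z)
P=[(A,a(50,465),-140,66,0),(A,a(312,552),-140,-66,0),(A,a(585,240),140,-66,0),(A,a(590,138),140,-66,60),(A,a(355,82),140,66,60),
(B,b(360,460),140,-66,0),(B,b(662,372),140,66,0),(B,b(662,230),140,66,60)]
src=[];dst=[]
for c,px,x,y,z in P:
    w=onz(c,px,z/1e3); src.append([x,y]);dst.append(w[:2]*1e3)
src=np.array(src,float);dst=np.array(dst)
# flip handled: choose sign by fit
for s in(1,-1):
    S=src*[1,s];cs=S-S.mean(0);cd=dst-dst.mean(0)
    th=np.arctan2((cs[:,0]*cd[:,1]-cs[:,1]*cd[:,0]).sum(),(cs*cd).sum())
    M=np.array([[np.cos(th),-np.sin(th)],[np.sin(th),np.cos(th)]]);t=dst.mean(0)-M@S.mean(0)
    print(s,"th",th,"t",t,"res",(dst-(S@M.T+t)).round(1).tolist())
    if abs(th)>0:
      for n,w in(("scene face",onz(A,a(350,420),.034)),("side face",onz(B,b(120,130),.034)),("feeler top scene",onz(A,a(578,340),.02)),("feeler side",onz(B,b(118,317),.02)),("gland base",onz(A,a(190,240),0)),("rolltop side",onz(B,b(180,85),.056)),("purple",onz(A,(254,301),.022)),("tape",onz(B,b(635,445),.019))):
        print(n,w.round(3),(M.T@(w[:2]*1e3-t)).round(1))
E
```

```text
1 th -1.6401746082034983 t [529.62354668  77.28560861] res [[-2.5, -4.7], [0.8, -5.1], [-0.6, 0.8], [-2.5, 4.1], [-2.9, 1.2], [4.2, 2.3], [1.2, -0.8], [2.3, 2.3]]
scene face [0.477 0.171 0.034] [-90.  -58.6]
side face [0.484 0.181 0.034] [-100.4  -53.2]
feeler top scene [0.417 0.059 0.02 ] [  26.4 -110.8]
feeler side [0.419 0.058 0.02 ] [  26.8 -109.3]
gland base [0.637 0.019 0.   ] [ 50.8 111.2]
rolltop side [0.505 0.164 0.056] [-84.8 -30.6]
purple [0.411 0.298 0.022] [-211.6 -133.6]
tape [ 0.529 -0.129  0.019] [205.4  13.6]
-1 th -1.6329226459425725 t [529.11700739  77.31896281] res [[130.7, -13.5], [-129.4, 3.5], [-132.8, 9.5], [-134.7, 12.8], [128.3, -7.5], [-128.0, 11.0], [132.4, -9.4], [133.5, -6.4]]
scene face [0.477 0.171 0.034] [-90.4 -57.4]
side face [0.484 0.181 0.034] [-100.8  -52. ]
feeler top scene [0.417 0.059 0.02 ] [  25.6 -110.5]
feeler side [0.419 0.058 0.02 ] [  26. -109.]
gland base [0.637 0.019 0.   ] [ 51.6 111.3]
rolltop side [0.505 0.164 0.056] [-85.  -29.5]
purple [0.411 0.298 0.022] [-212.5 -131.6]
tape [ 0.529 -0.129  0.019] [205.5  12.6]
```

Call:
{"op": "carry_out", "data": {
  "plan": [
    [0.2,31,-21,2,0,0,-0.09],
    [0.2,61,-43,4,0,0,-0.18],
    [0.2,92,-64,6,0,0,-0.27],
    [0.2,122,-85,8,0,0,-0.35],
    [0.2,153,-106,10,0,0,-0.44],
    [0.2,183,-128,12,0,0,-0.53],
    [0.2,214,-149,14,0,0,-0.62],
    [0.2,244,-170,16,0,0,-0.71],
    [0.2,275,-191,18,0,0,-0.8],
    [0.2,305,-213,20,0,0,-0.88],
    [0.2,336,-234,22,0,0,-0.97],
    [0.2,366,-255,24,0,0,-1.06]
  ],
  "force": 20
}}

```text
time_s: 1.1
tool_pos: [0.5002, -0.1987, 0.2071]
eef_rot: [-2.292, -2.148, 0.0]
force: [0.3, -0.6, 0.7]
grip_width: 0.0168
grip_force: 0.0
```

Call:
{"op": "carry_out", "data": {
  "plan": [
    [0.2,36,-2,0,0,0,0],
    [0.2,72,-3,0,0,0,0],
    [0.2,108,-5,0,0,0,0],
    [0.2,144,-6,0,0,0,0],
    [0.2,180,-8,0,0,0,0],
    [0.2,216,-9,0,0,0,0],
    [0.2,252,-11,0,0,0,0],
    [0.2,288,-13,0,0,0,0],
    [0.2,324,-14,0,0,0,0],
    [0.2,360,-16,0,0,0,0],
    [0.2,396,-18,0,0,0,0],
    [0.2,428,-19,0,0,0,0]
  ]
}}

```text
time_s: 2.1
tool_pos: [0.5096, 0.23, 0.2072]
eef_rot: [-2.296, -2.144, 0.0]
force: [0.5, 0.5, 0.2]
grip_width: 0.0168
grip_force: 0.0
```

Run:
```python
from h import *
import cv2
s=robot.get_state();print(s["tool_pos"],s["eef_rot"],s["joints"]);c=get_calibration("wrist");print(c)
f=grab_frame("wrist");cv2.imwrite("pics/w1.png",f)
```

```text
[0.50961595 0.23002074 0.20721714] [-2.29574942e+00 -2.14402897e+00  1.85966048e-05] [ 0.10221436  0.23107682 -0.69562975  1.69360453  0.15378389  1.27272539
 -0.69401665]
{'mtx': array([[286.57488937,   0.        , 251.65224619],
       [  0.        , 286.57488937, 190.51637547],
       [  0.        ,   0.        ,   1.        ]]), 'xyz': array([0.51420947, 0.30115854, 0.34998018]), 'rotation': array([-0.28229967,  0.010262  , -0.06647768])}
```

View pics/w1.png

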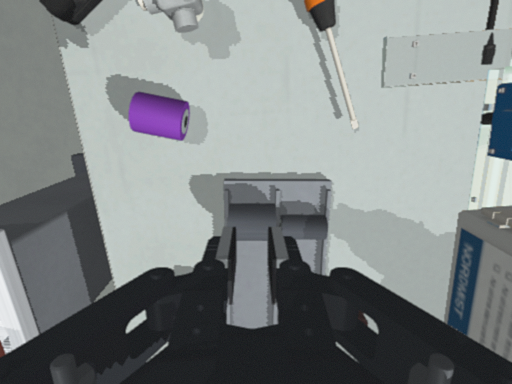

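The wrist view shows the ramp's low-end edge at row 180 (columns 225-331). The large roller is at columns 228-276, rows 204-240, the small roller is to its right at rows 214-238, and the fingertips are over the large roller's lane.

Run:
```python
from h import *
c=get_calibration("wrist")
th=-1.640;u=np.array([np.cos(th),np.sin(th)]);v=np.array([-u[1],u[0]]);t=np.array([.5296,.0773])
def rf(n,px,z):
    w=onz(c,px,z); print(n,w.round(4),((w[:2]-t)@u*1e3).round(1),((w[:2]-t)@v*1e3).round(1))
rf("edgeL",(224.5,179.5),.020);rf("edgeR",(330.5,179.5),.020)
rf("edge lane L",(228,181),.012)
rf("rolL",(228,222),.04);rf("rolR",(276,222),.04)
rf("axis",(252,222),.034)
# tangent ray to roller back at row 204 -> centre assuming height 34, r 22
for row,s in((204,1),(240,-1)):
    o,d=ray(c,(252,row)); 
    a=np.array([(o[:2]-t)@u,o[2]]);b=np.array([d[:2]@u,d[2]]);b/=np.linalg.norm(b);n=np.array([-b[1],b[0]])
    # |(p-a).n|=.022, p=(x,.034)
    for k in(.022,-.022): print(row,((k+a@n-.034*n[1])/n[0]*1e3).round(1))
s=robot.get_state()["tool_pos"];print(((s[:2]-t)@u*1e3).round(1),((s[:2]-t)@v*1e3).round(1))
```

```text
edgeL [0.475  0.2286 0.02  ] -147.2 -64.9
edgeR [0.6005 0.221  0.02  ] -148.3 60.8
edge lane L [0.4782 0.2246 0.012 ] -143.4 -61.4
rolL [0.477  0.1825 0.04  ] -101.3 -59.8
rolR [0.5327 0.1791 0.04  ] -101.8 -4.0
axis [0.5047 0.1783 0.034 ] -99.1 -31.8
204 -98.4
204 -144.8
240 -51.3
240 -100.1
-157.6 -32.3
```

Call:
{"op": "carry_out", "data": {
  "plan": [
    [0.2,0,0,30,0,0,0],
    [0.2,0,0,60,0,0,0],
    [0.2,0,0,90,0,0,0],
    [0.2,0,0,115,0,0,0],
    [0.2,0,0,135,0,0,0],
    [0.2,0,0,150,0,0,0],
    [0.2,0,0,165,0,0,0],
    [0.2,0,0,175,0,0,0],
    [0.2,0,0,182,0,0,0],
    [0.2,0,0,182,0,0,0]
  ]
}}

```text
time_s: 2.98
tool_pos: [0.5095, 0.2273, 0.024]
eef_rot: [-2.296, -2.143, 0.003]
force: [-0.0, -0.3, -0.3]
grip_width: 0.0169
grip_force: 0.0
```

Run:
```python
from h import *
import cv2
f=[grab_frame(n) for n in("scene","side")]
a=cv2.resize(f[0][165:285,180:320],None,fx=4,fy=4,interpolation=cv2.INTER_CUBIC);b=cv2.resize(f[1][145:265,150:220],None,fx=4,fy=4,interpolation=cv2.INTER_CUBIC)
cv2.imwrite("pics/d1.png",np.hstack([a[:480,:500],b[:480,:240]]) )
print(robot.get_state()["force"])
```

```text
[-0.01277663 -0.10292856 -0.17991817]
```

View pics/d1.png

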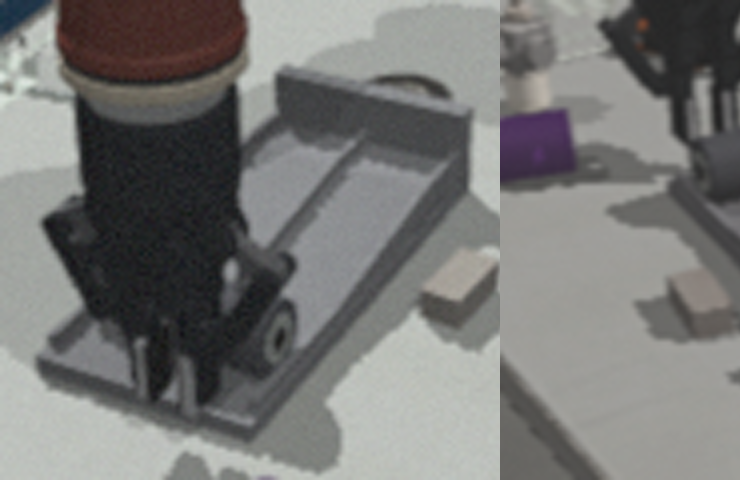

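The fingertips are behind the large roller, over the lane's open end and clear of everything. I start the slow push now.

Call:
{"op": "carry_out", "data": {
  "plan": [
    [0.2,-3,0,0,0,0,0],
    [0.2,-6,0,0,0,0,0],
    [0.2,-8,0,0,0,0,0],
    [0.2,-10,0,0,0,0,0],
    [0.2,-11.5,0,0,0,0,0],
    [0.2,-13,0,0,0,0,0],
    [0.2,-14.5,0,0,0,0,0],
    [0.2,-16,0,0,0,0,0],
    [0.2,-17.5,0,0,0,0,0],
    [0.2,-19,0,0,0,0,0],
    [0.2,-20.5,0,0,0,0,0],
    [0.2,-22,0,0,0,0,0]
  ]
}}

```text
time_s: 4.08
tool_pos: [0.5088, 0.2056, 0.0253]
eef_rot: [-2.297, -2.143, -0.0]
force: [-0.2, 0.4, 0.2]
grip_width: 0.0172
grip_force: 0.0
```

Call:
{"op": "carry_out", "data": {
  "plan": [
    [0.2,-2,0,0,0,0,0],
    [0.2,-4,0,0,0,0,0],
    [0.2,-6,0,0,0,0,0],
    [0.2,-8,0,0,0,0,0],
    [0.2,-10,0,0,0,0,0],
    [0.2,-12,0,0,0,0,0],
    [0.2,-14,0,0,0,0,0],
    [0.2,-16,0,0,0,0,0],
    [0.2,-18,0,0,0,0,0],
    [0.2,-20,0,0,0,0,0],
    [0.2,-22,0,0,0,0,0],
    [0.2,-24,0,0,0,0,0]
  ]
}}

```text
time_s: 5.08
tool_pos: [0.5071, 0.1816, 0.0253]
eef_rot: [-2.297, -2.143, -0.0]
force: [-0.4, -0.3, -0.2]
grip_width: 0.0171
grip_force: 0.1
```

Run:
```python
from h import *
import cv2
f=[grab_frame(n) for n in("scene","side")]
a=cv2.resize(f[0][195:285,200:300],None,fx=4,fy=4,interpolation=cv2.INTER_CUBIC);b=cv2.resize(f[1][165:255,180:280],None,fx=4,fy=4,interpolation=cv2.INTER_CUBIC)
cv2.imwrite("pics/d2.png",np.hstack([a,b]))
print(robot.get_state()["force"])
```

```text
[ 0.42994325  0.20818365 -0.41075439]
```

View pics/d2.png

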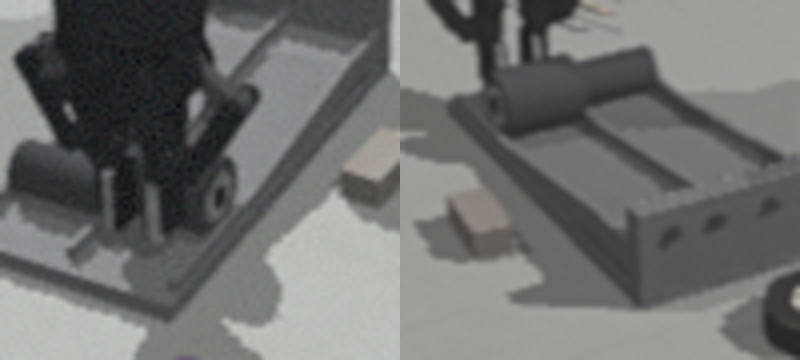

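The roller has advanced about 12 mm ahead of the fingertips and sits square in its lane. The small roller hasn't moved. I continue at the same pace.

Call:
{"op": "carry_out", "data": {
  "plan": [
    [0.2,-2,0,0,0,0,0],
    [0.2,-4,0,0,0,0,0],
    [0.2,-6,0,0,0,0,0],
    [0.2,-8,0,0,0,0,0],
    [0.2,-10,0,0,0,0,0],
    [0.2,-12,0,0,0,0,0],
    [0.2,-14,0,0,0,0,0],
    [0.2,-16,0,0,0,0,0],
    [0.2,-18,0,0,0,0,0],
    [0.2,-20,0,0,0,0,0],
    [0.2,-22,0,0,0,0,0],
    [0.2,-24,0,0,0,0,0]
  ]
}}

```text
time_s: 6.18
tool_pos: [0.5054, 0.1577, 0.0253]
eef_rot: [-2.297, -2.143, 0.0]
force: [0.1, 0.3, -0.4]
grip_width: 0.0171
grip_force: 0.1
```

Call:
{"op": "carry_out", "data": {
  "plan": [
    [0.2,-2,0,-0.2,0,0,0],
    [0.2,-4,0,-0.4,0,0,0],
    [0.2,-6,0,-0.6,0,0,0],
    [0.2,-8,0,-0.8,0,0,0],
    [0.2,-10,0,-1,0,0,0],
    [0.2,-12,0,-1.3,0,0,0],
    [0.2,-14,0,-1.6,0,0,0],
    [0.2,-16,0,-1.9,0,0,0],
    [0.2,-18,0,-2.2,0,0,0],
    [0.2,-20,0,-2.4,0,0,0],
    [0.2,-22,0,-2.7,0,0,0],
    [0.2,-24,0,-3,0,0,0]
  ]
}}

```text
time_s: 7.18
tool_pos: [0.5038, 0.1338, 0.0284]
eef_rot: [-2.297, -2.143, -0.0]
force: [0.9, 3.0, 1.9]
grip_width: 0.0175
grip_force: 1.3
```

Force is now 3 N back and 2 N up, so the fingers hold the roller on the slope.

Call:
{"op": "carry_out", "data": {
  "plan": [
    [0.2,-2,0,-0.2,0,0,0],
    [0.2,-4,0,-0.5,0,0,0],
    [0.2,-6,0,-0.7,0,0,0],
    [0.2,-8,0,-1,0,0,0],
    [0.2,-10,0,-1.2,0,0,0],
    [0.2,-12,0,-1.5,0,0,0],
    [0.2,-14,0,-1.7,0,0,0],
    [0.2,-16,0,-2,0,0,0],
    [0.2,-18,0,-2.2,0,0,0],
    [0.2,-20,0,-2.5,0,0,0],
    [0.2,-22,0,-2.7,0,0,0],
    [0.2,-24,0,-3,0,0,0]
  ]
}}

```text
time_s: 8.18
tool_pos: [0.5021, 0.1098, 0.0314]
eef_rot: [-2.297, -2.143, -0.0]
force: [-0.4, 2.6, 1.2]
grip_width: 0.0173
grip_force: 1.3
```

Call:
{"op": "carry_out", "data": {
  "plan": [
    [0.2,-2,0,-0.2,0,0,0],
    [0.2,-4,0,-0.5,0,0,0],
    [0.2,-6,0,-0.7,0,0,0],
    [0.2,-8,0,-1,0,0,0],
    [0.2,-10,0,-1.2,0,0,0],
    [0.2,-12,0,-1.5,0,0,0],
    [0.2,-14,0,-1.7,0,0,0],
    [0.2,-16,0,-2,0,0,0],
    [0.2,-18,0,-2.2,0,0,0],
    [0.2,-20,0,-2.5,0,0,0],
    [0.2,-22,0,-2.7,0,0,0],
    [0.2,-24,0,-3,0,0,0]
  ]
}}

```text
time_s: 9.18
tool_pos: [0.5005, 0.0859, 0.0344]
eef_rot: [-2.297, -2.143, -0.0]
force: [-0.4, 3.2, 2.2]
grip_width: 0.0172
grip_force: 1.3
```

Call:
{"op": "carry_out", "data": {
  "plan": [
    [0.2,-2,0,-0.2,0,0,0],
    [0.2,-4,0,-0.5,0,0,0],
    [0.2,-6,0,-0.7,0,0,0],
    [0.2,-8,0,-1,0,0,0],
    [0.2,-10,0,-1.2,0,0,0],
    [0.2,-12,0,-1.5,0,0,0],
    [0.2,-14,0,-1.7,0,0,0],
    [0.2,-16,0,-2,0,0,0],
    [0.2,-18,0,-2.2,0,0,0],
    [0.2,-20,0,-2.5,0,0,0],
    [0.2,-22,0,-2.7,0,0,0],
    [0.2,-24,0,-3,0,0,0]
  ]
}}

```text
time_s: 10.18
tool_pos: [0.4988, 0.0619, 0.0373]
eef_rot: [-2.297, -2.143, 0.0]
force: [0.9, 2.4, 2.4]
grip_width: 0.0169
grip_force: 1.4
```

Run:
```python
from h import *
import cv2
f=[grab_frame(n) for n in("scene","side")]
a=cv2.resize(f[0][175:285,200:310],None,fx=4,fy=4,interpolation=cv2.INTER_CUBIC)[:,:390];b=cv2.resize(f[1][155:265,190:290],None,fx=4,fy=4,interpolation=cv2.INTER_CUBIC)
cv2.imwrite("pics/d3.png",np.hstack([a,b]))
print(robot.get_state()["force"])
```

```text
[1.27418129 0.64234113 0.26363156]
```

View pics/d3.png

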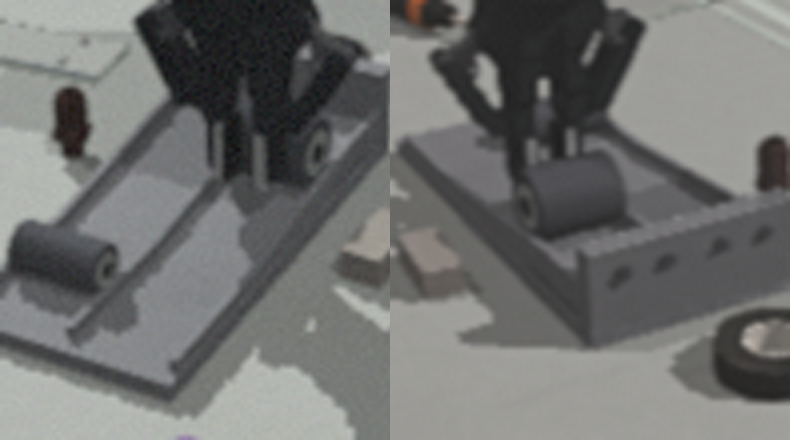

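The roller is on the slope and square in its lane, held by the fingers. The small roller is still in place. I continue to the crest.

Call:
{"op": "carry_out", "data": {
  "plan": [
    [0.2,-2,0,-0.2,0,0,0],
    [0.2,-4,0,-0.5,0,0,0],
    [0.2,-6,0,-0.7,0,0,0],
    [0.2,-8,0,-1,0,0,0],
    [0.2,-10,0,-1.2,0,0,0],
    [0.2,-12,0,-1.5,0,0,0],
    [0.2,-14,0,-1.7,0,0,0],
    [0.2,-16,0,-2,0,0,0],
    [0.2,-18,0,-2.2,0,0,0],
    [0.2,-20,0,-2.5,0,0,0],
    [0.2,-22,0,-2.7,0,0,0],
    [0.2,-24,0,-3,0,0,0]
  ]
}}

```text
time_s: 11.28
tool_pos: [0.4978, 0.0392, 0.0409]
eef_rot: [2.296, 2.144, 0.003]
force: [0.5, 5.0, 5.3]
grip_width: 0.0173
grip_force: 2.8
```

Call:
{"op": "carry_out", "data": {
  "plan": [
    [0.2,-1.5,0,-0.2,0,0,0],
    [0.2,-3,0,-0.4,0,0,0],
    [0.2,-4.5,0,-0.6,0,0,0],
    [0.2,-6,0,-0.7,0,0,0],
    [0.2,-7,0,-0.8,0,0,0],
    [0.2,-8,0,-0.9,0,0,0],
    [0.2,-9,0,-1,0,0,0],
    [0.2,-10,0,-1.1,0,0,0],
    [0.2,-11,0,-1.2,0,0,0],
    [0.2,-12,0,-1.3,0,0,0],
    [0.2,-13,0,-1.4,0,0,0],
    [0.2,-14,0,-1.5,0,0,0]
  ]
}}

```text
time_s: 12.28
tool_pos: [0.4961, 0.0239, 0.0417]
eef_rot: [-2.297, -2.143, 0.0]
force: [-0.4, 1.2, 1.1]
grip_width: 0.0168
grip_force: 0.7
```

Call:
{"op": "carry_out", "data": {
  "plan": [
    [0.2,-1,0,0,0,0,0],
    [0.2,-2,0,0,0,0,0],
    [0.2,-3,0,0,0,0,0],
    [0.2,-4,0,0,0,0,0],
    [0.2,-5,0,0,0,0,0],
    [0.2,-6,0,0,0,0,0],
    [0.2,-7,0,0,0,0,0],
    [0.2,-8,0,0,0,0,0],
    [0.2,-9,0,0,0,0,0],
    [0.2,-10,0,0,0,0,0]
  ]
}}

```text
time_s: 13.12
tool_pos: [0.4955, 0.0141, 0.0418]
eef_rot: [-2.297, -2.143, -0.0]
force: [0.2, -0.4, -1.0]
grip_width: 0.0172
grip_force: 0.0
```

Run:
```python
from h import *
import cv2
f=[grab_frame(n) for n in("scene","side")]
a=cv2.resize(f[0][175:285,200:310],None,fx=4,fy=4,interpolation=cv2.INTER_CUBIC)[:,:440];b=cv2.resize(f[1][175:265,220:290],None,fx=5,fy=5,interpolation=cv2.INTER_CUBIC)[:440]
cv2.imwrite("pics/d4.png",np.hstack([a,b]))
print(robot.get_state()["force"])
```

```text
[ 0.15310209  0.50091043 -0.10421337]
```

View pics/d4.png

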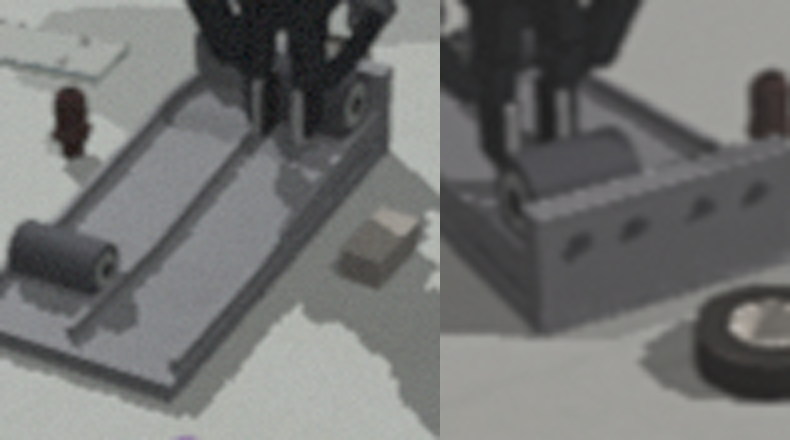

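Contact force is gone and the roller appears up against the stop. I measure before letting go.

Run:
```python
from h import *
A=get_calibration("scene");B=get_calibration("side")
th=-1.640;u=np.array([np.cos(th),np.sin(th)]);v=np.array([-u[1],u[0]]);t=np.array([.5296,.0773])
def rf(n,w): print(n,w.round(4),((w[:2]-t)@u*1e3).round(1),((w[:2]-t)@v*1e3).round(1))
a=(200+352/4-.4,175+105/4-.4);rf("scene face",onz(A,a,.048))
b=(220+(513-440)/5-.4,175+193/5-.4);rf("side face",onz(B,b,.048))
rf("stop top mid scene old",onz(A,(180+588/5,165+138/5),.06)); rf("stop side top back corner",onz(B,(180+342/6,165+318/6),.06))
# triangulate
o1,d1=ray(A,a);o2,d2=ray(B,b);k=np.linalg.lstsq(np.c_[d1,-d2],o2-o1,rcond=None)[0];p,q=o1+k[0]*d1,o2+k[1]*d2
rf("tri",(p+q)/2);print(np.linalg.norm(p-q))
print(proj(A,np.r_[t+.103*u-.058*v,.048]),a,proj(B,np.r_[t+.103*u-.058*v,.048]),b)
```

```text
scene face [ 0.4664 -0.0242  0.048 ] 105.6 -56.1
side face [ 0.4707 -0.0149  0.048 ] 96.1 -52.3
stop top mid scene old [ 0.4509 -0.0517  0.06  ] 134.2 -69.5
stop side top back corner [ 0.454  -0.0555  0.06  ] 137.7 -66.2
tri [ 0.4662 -0.0208  0.0509] 102.2 -56.4
0.0027989375856442094
[287.8897607  201.50996061] (287.6, 200.85) [233.33205724 215.13806837] (234.2, 213.2)
```

Triangulated roller centre is at ramp x ≈ 102 mm, z ≈ 0.05 m, so it is home. I back off slowly, then lift.

Call:
{"op": "carry_out", "data": {
  "plan": [
    [0.2,1,0,0,0,0,0],
    [0.2,3,0,0,0,0,0],
    [0.2,6,0,0,0,0,0],
    [0.2,10,0,0,0,0,0],
    [0.2,15,0,0,0,0,0],
    [0.2,20,0,0,0,0,0],
    [0.2,25,0,-10,0,0,0],
    [0.2,30,0,-35,0,0,0],
    [0.2,30,0,-65,0,0,0],
    [0.2,30,0,-95,0,0,0],
    [0.2,30,0,-125,0,0,0],
    [0.2,30,0,-150,0,0,0]
  ]
}}

```text
time_s: 14.22
tool_pos: [0.4978, 0.0451, 0.1949]
eef_rot: [2.295, 2.144, 0.002]
force: [0.2, 0.3, -0.1]
grip_width: 0.0168
grip_force: 0.0
```

Run:
```python
from h import *
import cv2
f=[grab_frame(n) for n in("scene","side")]
a=cv2.resize(f[0][175:285,200:310],None,fx=4,fy=4,interpolation=cv2.INTER_CUBIC)[:,:440];b=cv2.resize(f[1][175:265,220:290],None,fx=5,fy=5,interpolation=cv2.INTER_CUBIC)[:440]
cv2.imwrite("pics/d5.png",np.hstack([a,b]))
print(robot.get_state()["force"])
```

```text
[-0.27687855 -0.83644461  0.46214651]
```

View pics/d5.png

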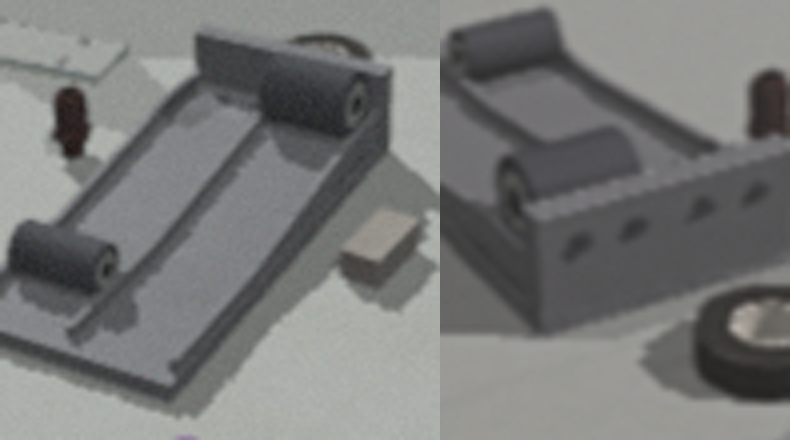

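The large roller stays in the seat against the stop, its end face at (355,103) px as before release. Everything else is undisturbed, so I hand in.

```bash
python3 -c "
from station import sign_off
print(sign_off())"
```

```text
the job is handed in; nothing more can be done
None
```

The large roller was pushed up its lane and over the crest, and it now rests by itself in the seat against the stop; the smaller roller and the other things were left alone, and the job is handed in after about 14 s of robot time.

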